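Interlock the guide channels in their cradle and take up the end play

ROBOT

A 7-joint arm with a two-finger parallel gripper is mounted at the origin on a cart in front of the work surface, level with it; the furniture and walls round the work are solid. World frame = base frame: x ahead of the robot, y to its left, z up, the work surface at z = 0. Lengths are in m, angles in degrees, forces in N, time in s.
With the tool pointing down it reaches from about 0.425 to 0.875 m from the base axis. Payload 4.7 kg.
Tool frame: the origin (TCP) lies midway between the tips of the shut fingers; the grasp point (between the pads) lies 19 mm behind it; z points along the fingers, y is the direction in which the jaws open and shut (so a half turn about z gives the same grasp; the last joint's range is limited). The gripper opens to 87 mm and grips with 3 to 60 N. Pads are 19 mm wide; open, the fingers measure 117 mm over their backs; the gripper's body (75 mm by 190 mm) begins 51 mm behind the grasp point.
Start: joints at [-64.223, 18.392, -4.016, 83.108, 1.295, 78.541, -3.26], TCP at [0.274, 0.589, 0.223] pointing down, gripper open.
Joint ranges: [-163.93, 163.93], [-17.29, 119.83], [-79.2, 71.16], [3.27, 140.29], [-89.18, 269.18], [5.43, 117.66], [-154.24, 154.24]. Speed limits (degrees/s): [147.25, 147.25, 180, 180, 180, 180, 180].

INTERFACE

Orientations are given as [roll, pitch, yaw] about the fixed x, y, z axes, in that order (R = Rz(yaw) Ry(pitch) Rx(roll)).
In Python, from cell import env gives the robot as it stands.
- The arm moves only by the tool apply_moves, never from a script. Its argument "targets" is a list of rows, each a list of 2 entries, a list of its own where there are three numbers: the shift along the world's x, y, z in mm, then the turn, a rotation vector about the world's x, y, z in rad. A call has 1 to 8 rows; each row is the pose to reach, as a shift and turn from the pose commanded when the call began; what a row does not reach only later rows make up. A row lasts 1/10 s, in which the tool goes at most 50 mm and 8.59 degrees, less where a joint would pass 70% of its speed; a pose out of reach is approached as far as the arm can. A call with a gripper value outside its range is refused whole. "hand" is the finger opening in mm, from 0 to 87, set as the call begins (left out, the last holds). The fingers move at their own pace and stop on an object; "squeeze" is the grip in N (left out, the last holds). Time passes only in rows, so rows that repeat a pose let the fingers close. It gives the time, the measured TCP pose, the force and the opening at its end, in the units of the state.
- env.get_obs(): the state, without advancing time (a new reading comes with each control period).
- env.read_camera(name): name is "scene" or "top" or "wrist"; returns a dict with "image" (400x640x3 uint8, red, green, blue), "camera_matrix" (3x3 intrinsics, pixels), "k1" (the pictures are not rectified: a ray, as slopes to the right and down, at radius r is drawn at 1 + k1 r^2 times it, then the intrinsics apply), "camera_from_world" (4x4, takes a point from world to camera coordinates); the wrist camera has in their place "mount" (4x4, takes a point from camera to tool coordinates, whose origin is the TCP and whose axes are the flange's). Camera axes: x right, y down, z forward; pixel columns grow to the right and rows downward; lengths in m; the calibration is good to about 2 mm. A picture is of the moment at which its call begins: read the wrist's pose just before it. There is no depth.
- env.sign_off(): hands the job in, once; it reports no verdict.
Trained networks look in a picture, given as the dict that the camera call returned (one of the last four; its "shot" number tells which), for a name from the list of things; names that differ only in an ending like _2 or _b are one class to them, and where a whole thing is asked for, a point or a joint stands for the part that bears it (a point fixed in the world has none). Each returns a list of dicts, best first, with "conf" (0 to 1); they miss things now and then, are a little off and sometimes report something else, mostly with a low value. They report only what shows in the picture. A call takes as long as a camera call.
- env.regions_of(picture, target): "region" (400x640 bool, what is visible of it) and "rect" ([left, top, right, bottom] in pixels, round what is visible of it).
The state is a dict: "time_s": time; "qpos": joint angles; "joint_velocities": joint speeds; "effort": joint torques, N m; "tool_pos": TCP position; "tool_rot": TCP orientation; "force": force on the tool from outside, world axes, zero at the start; "wrist_torque": the same for the moment, N m; "grip_width": finger opening in m.
Only numpy, scipy, OpenCV 4.12 (cv2) and the standard library are available. Lean on these libraries where they do the work, as an engineer would, in place of code of your own. Each camera call takes 0.05 s, during which the arm holds its last target. There are 200 camera calls.

TASK

Pack the three aluminium guide channels away so that they interlock: lay the two that are open side up in the two lanes of the grey cradle, up against its far stop, then set the one that is open side down over the middle, also up against the far stop, so that one of its flanges drops into each trough. Then take up the end play with the thickest of the three coloured spacers that will go in, standing fully down on the cradle floor, in the middle, between the channels' near ends and the black near stop. Leave the timer, the slide box and the yellow-capped jar where they are.

Things in the scene. Friction and masses are not known exactly. Their poses are not given: they have to be found in the camera images.
- channel_a: Aluminium U-channel, 130 mm long (its x axis), 48 mm wide (y), 30 mm high, web and both flanges 3 mm thick (42 mm between the flanges), both ends open, 0.13 kg. Lies open side up. Origin: centre of the underside of its web, z up.
- channel_b: Aluminium U-channel, 130 mm long (its x axis), 48 mm wide (y), 30 mm high, web and both flanges 3 mm thick (42 mm between the flanges), both ends open, 0.13 kg. Lies open side up. Origin: centre of the underside of its web, z up.
- channel_c: Aluminium U-channel, 130 mm long (its x axis), 48 mm wide (y), 30 mm high, web and both flanges 3 mm thick (42 mm between the flanges), both ends open, 0.13 kg. Lies open side down, web on top. Origin: underside centre, level with the free edges of the flanges (27 mm below the inside of the web), z up.
- cradle: Grey storage cradle, fixed on the bench; bed 220 mm (its x, pointing away from the robot to the far stop) by 152 mm (y), 8 mm thick. Origin: centre of the underside, z up; its floor is at z = 8 mm. Three ribs along x, x = -26 to 98 mm, 8 mm above the floor, top edges rounded, leave two lanes 52 mm wide (middle rib 22 mm). Far stop: face at x = 98 mm, 26 mm above the floor, top edge of the face rounded to 8 mm.
- lane_left (a point): Point on the cradle floor, middle of the left lane (cradle x = 33, y = +37 mm): origin of an open-up channel that lies home there, touching the far stop. Axes as the cradle's. Its near end is then at cradle x = -32 mm.
- lane_right (a point): The same for the right lane (cradle x = 33, y = -37 mm).
- bridge (a point): Where the inverted channel's origin belongs when home (cradle x = 33, y = 0 mm, 3 mm above the cradle floor: it stands on the webs of the lower two). Its inside then passes over the two inner flanges with about 5 mm to spare at each side. Axes as the cradle's.
- near_stop: Black adjustable end stop clamped on the cradle, immovable, 120 mm wide, 24 mm above the cradle floor, top edge of its face rounded; foot and two thumb screws reach 34 mm to its rear. Origin: on the cradle floor, middle of the face towards the channels (its +x side; axes as the cradle's). Gap from this face to the near ends of channels at the far stop: 13.5 to 23.5 mm.
- spacer_green: Green plastic spacer, 12 mm thick (its x axis): an upright bar 70 mm wide (y) and 28 mm high with its lower edges rounded to 4 mm, and on top of it a finger tab 10 mm (x) by 30 mm (y) that rises to 60 mm above the underside. Stands on the bench. Origin: centre of the underside, z up. 50 g.
- spacer_orange: Orange plastic spacer, 16 mm thick (its x axis): an upright bar 70 mm wide (y) and 28 mm high with its lower edges rounded to 4 mm, and on top of it a finger tab 10 mm (x) by 30 mm (y) that rises to 60 mm above the underside. Stands on the bench. Origin: centre of the underside, z up. 50 g.
- spacer_red: Red plastic spacer, 20 mm thick (its x axis): an upright bar 70 mm wide (y) and 28 mm high with its lower edges rounded to 4 mm, and on top of it a finger tab 10 mm (x) by 30 mm (y) that rises to 60 mm above the underside. Stands on the bench. Origin: centre of the underside, z up. 50 g.
- timer: White bench timer, 64 x 68 x 18 mm, a bystander to the left of the cradle. Origin: centre of the underside.
- slide_box: White box of microscope slides with a green band, 58 x 80 x 24 mm, a bystander near the front edge. Origin: centre of the underside.
- jar_yellow: Jar with a yellow cap, 66 mm in diameter, 118 mm high, a bystander at the front right. Origin: centre of the underside.

How it is judged:
By the outcome, as a careful person would: the job done as asked, in the order asked, and still so for the second after the job is handed in, with the robot touching nothing.
It also fails if it takes over 72 s, if anything falls off the work surface, if the arm or the gripper's body presses on something with over 40 N, if the wrist force passes 120 N, or if a joint passes its speed limit or range.

## Working session

There is one attempt and no reset: what is moved stays moved. The work goes in short steps, Python scripts to look and compute and a tool call to move; the robot and the scene stay as the last step left them, time stands still between calls to the robot, and variables do not carry over. Pictures are saved under pics/ and viewed, about 8 in all and at most 12, crops included, and the job is handed in when it is done.

Besides the shell and the picture viewer there is one more tool, called after "Request:" as name(argument=value, ...) on one line, values as JSON. apply_moves: Moves the arm, as the interface text tells. Its arguments: {"type":"object","properties":{"targets":{"type":"array","items":{"type":"array"}},"hand":{"type":"number"},"squeeze":{"type":"number"}},"required":["targets"]}

```bash
ls; mkdir -p pics
python3 - <<'E'
from cell import env
import cv2,numpy as np
print(env.get_obs())
for n in ("scene","top"):
    p=env.read_camera(n); print(n,p["camera_matrix"],p["k1"],p["camera_from_world"])
    cv2.imwrite(f"pics/{n}0.png",p["image"][:,:,::-1])
p=env.read_camera("wrist");print(p["mount"],p["camera_matrix"],p["k1"])
E
```

```text
pics
{'time_s': 0.0, 'qpos': array([-64.22460002,  18.43890056,  -4.01397685,  83.17603522,
         1.29473707,  78.54001768,  -3.260689  ]), 'joint_velocities': array([-0.04422466,  0.05970372,  0.1531463 ,  0.03385757,  0.02810443,
        0.02845287, -0.0505386 ]), 'effort': array([ 2.05362194e-04, -4.91298294e+01, -4.04154276e-01, -3.12532425e+01,
       -6.41836273e-02,  4.36759565e-02,  1.65912284e-04]), 'tool_pos': array([0.27419243, 0.5887212 , 0.22145317]), 'tool_rot': array([-1.79890269e+02,  6.01689956e-03,  1.55032164e+02]), 'force': array([-0.7242116 ,  0.24209005,  0.43970395]), 'wrist_torque': array([-0.00822125, -0.02684163, -0.01633941]), 'grip_width': 0.08698076633762628}
scene [[433.21605839   0.         315.5554369 ]
 [  0.         433.21605839 209.42665238]
 [  0.           0.           1.        ]] -0.12231218699186258 [[ 0.807935   -0.58895621  0.0192775  -0.47651807]
 [-0.37533424 -0.53955516 -0.75366069  0.17195018]
 [ 0.45427442  0.60167334 -0.65698093  1.0021243 ]
 [ 0.          0.          0.          1.        ]]
top [[440.10268956   0.         316.90811487]
 [  0.         440.10268956 205.63822496]
 [  0.           0.           1.        ]] -0.1235574653532634 [[ 2.90796536e-02 -9.99576545e-01 -1.05054950e-03 -8.54582621e-02]
 [-9.97831174e-01 -2.89667540e-02 -5.91090156e-02  5.06155482e-01]
 [ 5.90535546e-02  2.76714074e-03 -9.98250981e-01  1.43363817e+00]
 [ 0.00000000e+00  0.00000000e+00  0.00000000e+00  1.00000000e+00]]
[[-2.41650363e-04 -9.63061962e-01 -2.69279779e-01  7.25478033e-02]
 [ 9.99999905e-01 -1.35177746e-04 -4.13940458e-04 -6.09992747e-04]
 [ 3.62249676e-04 -2.69279854e-01  9.63061903e-01 -1.63205608e-01]
 [ 0.00000000e+00  0.00000000e+00  0.00000000e+00  1.00000000e+00]] [[300.97387305   0.         321.07938564]
 [  0.         300.97387305 201.00118891]
 [  0.           0.           1.        ]] -0.05771864758602597
```

View pics/top0.png

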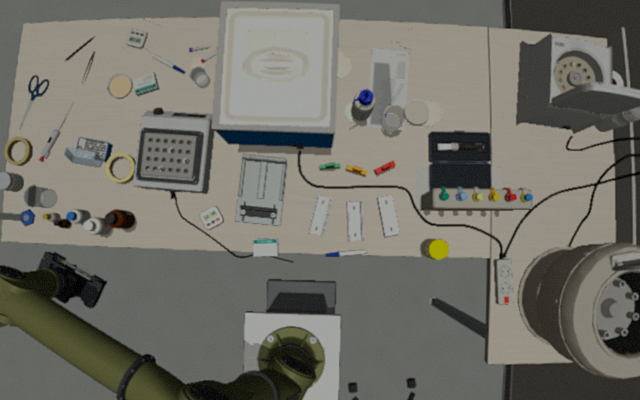

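View pics/scene0.png

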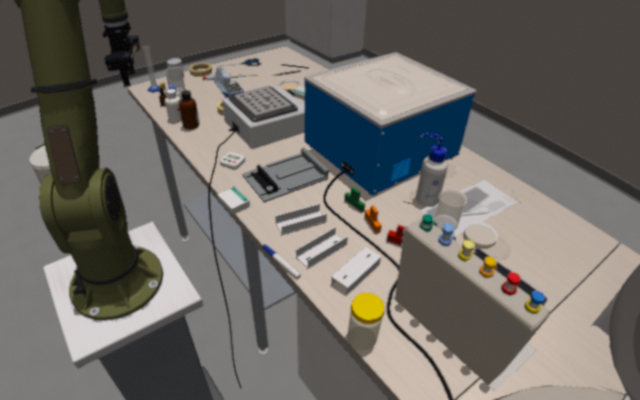

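The top view shows the cradle at (262,190) with its near stop at the bottom, around (260,212). The channels are at (319,215), (354,220) and (388,216), and the scene view shows the rightmost is the inverted one. The spacers are at (330,166) green, (356,170) orange and (385,168) red, and the tall blue box stands just behind the cradle. Next I take coarse measurements.

```bash
cat > h.py <<'E'
from cell import env
import cv2,numpy as np
from scipy.spatial.transform import Rotation as R
from scipy.optimize import least_squares
def T(obs):
    M=np.eye(4);M[:3,:3]=R.from_euler('xyz',obs["tool_rot"],degrees=True).as_matrix();M[:3,3]=obs["tool_pos"];return M
def shot(n,save=None):
    o=env.get_obs();p=env.read_camera(n)
    p["wc"]=T(o)@p["mount"] if n=="wrist" else np.linalg.inv(p["camera_from_world"])
    if save: cv2.imwrite(f"pics/{save}.png",p["image"][:,:,::-1])
    return p
def dist(p,s):
    r2=(s**2).sum(-1,keepdims=True); s=s*(1+p["k1"]*r2)
    K=p["camera_matrix"];return s*[K[0,0],K[1,1]]+K[:2,2]
def proj(p,X):
    X=np.atleast_2d(X);C=np.linalg.inv(p["wc"]);c=X@C[:3,:3].T+C[:3,3];return dist(p,c[:,:2]/c[:,2:])
def unproj(p,uv,z):
    uv=np.atleast_2d(uv).astype(float);K=p["camera_matrix"]
    d=(uv-K[:2,2])/[K[0,0],K[1,1]];s=d.copy()
    for _ in range(20): s=d/(1+p["k1"]*(s**2).sum(1,keepdims=True))
    v=np.c_[s,np.ones(len(s))]@p["wc"][:3,:3].T;c=p["wc"][:3,3]
    return c+v*((z-c[2])/v[:,2])[:,None]
def regs(p,n,z,minconf=.2):
    out=[]
    for r in env.regions_of(p,n):
        if r["conf"]<minconf: continue
        v,u=np.nonzero(r["region"]);
        if len(u)<10: continue
        w=unproj(p,np.c_[u,v],z)[:,:2]*1000
        (c,s,a)=cv2.minAreaRect(w.astype(np.float32))
        if s[0]<s[1]: s=s[::-1];a+=90
        a=(a+90)%180-90
        out.append((round(r["conf"],2),np.round(c,1),np.round(s,1),round(a,1),np.round(w.mean(0),1),[int(x) for x in r["rect"]]))
    return out
E
python3 - <<'E'
from h import *
p=shot("top")
for n,z in [("channel_a",.02),("channel_c",.03),("cradle",.01),("near_stop",.03),("spacer_green",.03),("spacer_orange",.03),("spacer_red",.03),("timer",.018),("slide_box",.024),("jar_yellow",.118)]:
    for r in regs(p,n,z): print(n,*r)
E
```

```text
channel_a 0.97 [477.1 -78. ] [125.2  46.2] -10.8 [476.9 -78. ] [313, 195, 332, 235]
channel_a 0.84 [ 483.  -303.7] [131.  53.] 12.2 [ 482.7 -303.6] [379, 197, 400, 235]
channel_a 0.59 [ 464.2 -194. ] [125.4  50.3] 4.0 [ 465.1 -194.3] [346, 203, 359, 238]
channel_c 0.97 [476.7 -78. ] [124.3  45.9] -10.8 [476.5 -78. ] [313, 195, 332, 235]
channel_c 0.84 [ 482.6 -302.1] [130.1  52.6] 12.2 [ 482.3 -302.1] [379, 197, 400, 235]
channel_c 0.59 [ 463.9 -193.1] [124.5  50. ] 4.0 [ 464.9 -193.5] [346, 203, 359, 238]
cradle 0.91 [558.  116.6] [226.8 150.7] -3.7 [569.5 115.4] [233, 154, 287, 225]
near_stop 0.93 [482.4 121. ] [114.5  37.2] 86.5 [482.9 120.4] [241, 206, 277, 217]
spacer_green 0.59 [ 640.5 -108.2] [62.3 16.5] -88.3 [ 640.3 -106.7] [321, 163, 340, 171]
spacer_orange 0.59 [ 630.  -194.3] [71.6 22.6] 74.5 [ 629.4 -194.1] [346, 165, 366, 176]
spacer_red 0.62 [ 640.5 -287.9] [71.6 22.1] -61.7 [ 639.5 -285.6] [374, 161, 392, 173]
timer 0.69 [458.9 277.2] [68.5 62.6] -60.8 [458.5 277.1] [198, 206, 227, 227]
slide_box 0.87 [367.6  95.2] [85.1 58.5] -83.8 [367.4  95.4] [256, 239, 279, 256]
slide_box 0.63 [459.8 275.5] [72.7 63.9] -60.9 [459.6 275.9] [199, 203, 225, 230]
jar_yellow 0.96 [ 379.6 -435.8] [90.6 67.5] -88.8 [ 380.7 -435.5] [421, 238, 451, 262]
jar_yellow 0.62 [549. 102.] [212.9 142.5] -4.5 [557.2 101.4] [237, 152, 285, 225]
```

Request:
apply_moves(targets=[[[236,-649,30],[0,0,0.37]],[[236,-649,30],[0,0,0.37]],[[236,-649,30],[0,0,0.37]],[[236,-649,30],[0,0,0.37]],[[236,-649,30],[0,0,0.37]],[[236,-649,30],[0,0,0.37]],[[236,-649,30],[0,0,0.37]],[[236,-649,30],[0,0,0.37]]])

```text
time_s: 1.5
tool_pos: [0.4114, 0.2117, 0.2404]
tool_rot: [179.9, 0.0, 176.2]
force: [0.7, 0.5, -0.6]
grip_width: 0.087
```

Request:
apply_moves(targets=[[[99,-272,10],[0,0,0]],[[99,-272,10],[0,0,0]],[[99,-272,10],[0,0,0]],[[99,-272,10],[0,0,0]],[[99,-272,10],[0,0,0]],[[99,-272,10],[0,0,0]],[[99,-272,10],[0,0,0]],[[99,-272,10],[0,0,0]]])

```text
time_s: 2.3
tool_pos: [0.51, -0.059, 0.25]
tool_rot: [180.0, -0.0, 176.1]
force: [-0.8, 1.5, 0.1]
grip_width: 0.087
```

Run:
```python
from h import *
o=env.get_obs();print(o["time_s"],o["tool_pos"],o["tool_rot"],o["qpos"])
p=shot("wrist","w1")
for n,z in [("channel_a",.015),("cradle",.016),("near_stop",.032),("spacer_green",.03),("spacer_orange",.03),("spacer_red",.03)]:
    for r in regs(p,n,z): print(n,*r)
```

```text
2.3 [ 0.50998869 -0.05897588  0.24997561] [ 1.79973703e+02 -4.00361678e-04  1.76091788e+02] [-25.28813416   0.23871799  29.24545446 100.87682026  -0.14563998
  78.91534743  90.0768975 ]
channel_a 0.93 [ 465.3 -198.7] [135.6  59.9] 3.6 [ 461.5 -198.6] [181, 89, 244, 199]
channel_a 0.83 [ 485.  -308.5] [136.5  69.4] 12.2 [ 482.7 -308.9] [99, 116, 178, 220]
channel_a 0.79 [482.2 -80.8] [133.  51.] -11.8 [477.7 -80.2] [280, 100, 328, 203]
cradle 0.59 [549.5 112.2] [207.4 152.4] -4.5 [544. 111.] [387, 114, 510, 262]
near_stop 0.75 [484.3 118.2] [127.2  36.3] 86.4 [484.3 114. ] [410, 131, 508, 162]
spacer_green 0.65 [545.7 107.1] [200.  148.5] -4.5 [540.3 105.5] [388, 114, 511, 264]
spacer_green 0.48 [625.5 -97.6] [50.6 10.8] 86.2 [627.4 -92.8] [282, 254, 320, 266]
spacer_orange 0.39 [ 622.7 -163.5] [14.1  7.8] 86.4 [ 623.2 -163.9] [248, 261, 258, 265]
spacer_red 0.59 [ 615.5 -258. ] [15.   7.8] 86.7 [ 616.4 -256.7] [180, 255, 193, 263]
```

View pics/w1.png

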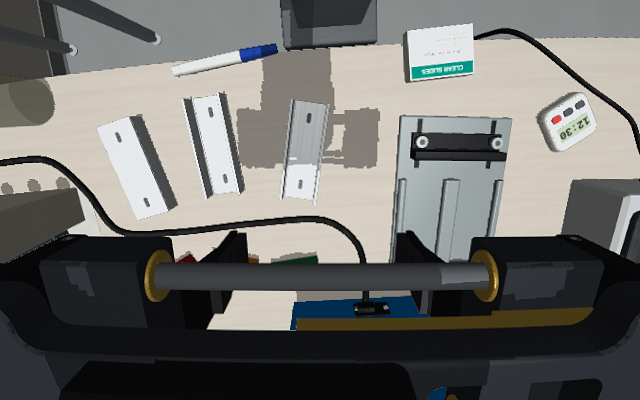

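The wrist view looks back towards the robot. The channels show at about (138,168), (213,145) and (303,150). The cradle is at (450,190) with its near stop at (458,145), and the gripper hides the far parts. I will fit 3D models to the image edges.

```bash
cat >> h.py <<'E'
def tf(pose,X):
    x,y,a=pose;c,s=np.cos(a),np.sin(a);X=np.asarray(X,float)
    return np.c_[x+c*X[:,0]-s*X[:,1],y+s*X[:,0]+c*X[:,1],X[:,2]]
def segs(S,n=40):
    t=np.linspace(.04,.96,n)[:,None]
    return [(np.array(a)/1e3)*(1-t)+(np.array(b)/1e3)*t for a,b in S]
def edgefit(p,S,pose,wins=(8,5,3,3),free=(1,1,1),block=None):
    """pose x,y (m), yaw rad; S model edges in mm. gradient search along normals"""
    g=cv2.GaussianBlur(cv2.cvtColor(p["image"],cv2.COLOR_RGB2GRAY),(0,0),.8).astype(np.float32)
    P=segs(S);pose=np.array(pose,float);f=np.array(free,bool)
    for w in wins:
        data=[]
        for q in P:
            uv=proj(p,tf(pose,q));d=uv[-1]-uv[0];nrm=np.array([-d[1],d[0]])/np.linalg.norm(d)
            ks=np.arange(-w,w+.01,.25)
            g_=lambda k:cv2.remap(g,(uv[:,:1]+nrm[0]*k).astype(np.float32),(uv[:,1:]+nrm[1]*k).astype(np.float32),cv2.INTER_LINEAR)
            m=np.abs(g_(ks[None]+.5)-g_(ks[None]-.5))
            k=ks[m.argmax(1)];ok=(m.max(1)>6)&(uv[:,0]>2)&(uv[:,0]<637)&(uv[:,1]>2)&(uv[:,1]<397)
            if block: ok&=uv[:,1]<block
            data.append((q[ok],(uv+nrm*k[:,None])[ok],nrm))
        def res(v):
            z=pose.copy();z[f]=v
            return np.concatenate([(proj(p,tf(z,q))-t)@n for q,t,n in data if len(q)])
        r=least_squares(res,pose[f],loss="soft_l1",f_scale=.5,x_scale=.01);pose[f]=r.x
    e=[np.round([np.median((proj(p,tf(pose,q))-t)@n),len(q)],2).tolist() if len(q) else None for q,t,n in data]
    return pose,e
def box(L,W,z0,z1):
    c=[(-L/2,-W/2),(L/2,-W/2),(L/2,W/2),(-L/2,W/2)]
    return [((*c[i],z),(*c[(i+1)%4],z)) for z in (z1,) for i in range(4)]
def show(a): return np.round([a[0]*1e3,a[1]*1e3,np.degrees(a[2])],2)
def overlay(p,items,name,crop=None,sc=1):
    im=p["image"][:,:,::-1].copy()
    for S,pose in items:
        for q in segs(S):
            uv=proj(p,tf(pose,q)); 
            for a in uv[::2]:
                cv2.circle(im,(int(a[0]*8),int(a[1]*8)),4,(0,0,255),-1,shift=3)
    if crop: im=im[crop[1]:crop[3],crop[0]:crop[2]]
    cv2.imwrite(f"pics/{name}.png",cv2.resize(im,None,fx=sc,fy=sc,interpolation=cv2.INTER_CUBIC))
U=lambda z:[((-65,y,z+30),(65,y,z+30)) for y in (-24,24)]+[((-65,y,z+30),(-65,y,z)) for y in (-24,24)]+[((x,-24,z),(x,24,z)) for x in (-65,65)]
C=lambda z:[((-65,y,z+30),(65,y,z+30)) for y in (-24,24)]+[((x,-24,z+30),(x,24,z+30)) for x in (-65,65)]
CR=[((-110,-76,8),(-110,76,8)),((-110,-76,8),(110,-76,8)),((-110,76,8),(110,76,8))]
E
python3 - <<'E'
from h import *
p=shot("wrist")
r=np.radians
fits=[]
for n,S,g in [("A",U(0),(.480,-.079,r(-11.5))),("B",U(0),(.465,-.196,r(4))),("C",C(0),(.484,-.304,r(12.2))),("CR",CR,(.556,.116,r(-4)))]:
    ps,e=edgefit(p,S,g,block=225);print(n,show(ps),e);fits.append((S,ps))
overlay(p,fits,"o1",(80,70,540,270),1.7)
# incubator front-bottom edge
print(unproj(p,[[295,305],[420,298]],0.))
E
```

```text
A [482.72 -77.54 -15.13] [[0.36, 40.0], [-1.52, 35.0], [-0.55, 40.0], [0.39, 40.0], [0.96, 36.0], [0.46, 40.0]]
B [ 464.31 -196.21    3.81] [[1.31, 40.0], [-0.95, 40.0], [0.03, 39.0], [0.02, 40.0], [0.25, 40.0], [-0.37, 38.0]]
C [ 484.74 -306.81   12.08] [[0.02, 40.0], [-0.04, 40.0], [-0.25, 40.0], [0.26, 40.0]]
CR [555.58 113.93  -4.68] [[0.0, 40.0], [-0.01, 28.0], [0.49, 28.0]]
[[ 0.72113931 -0.11336971  0.        ]
 [ 0.72209841  0.08560936  0.        ]]
```

View pics/o1.png

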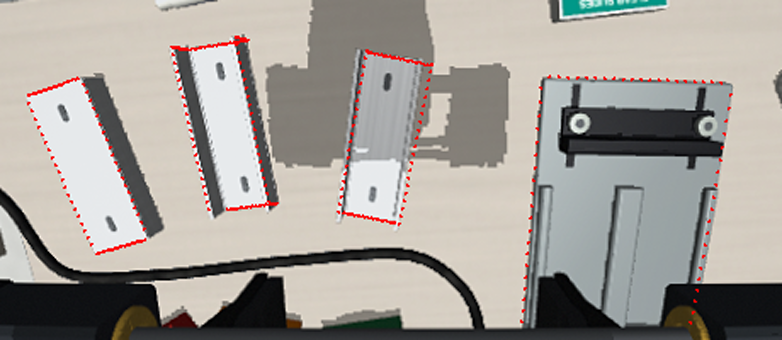

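```bash
cat >> h.py <<'E'
from scipy.optimize import minimize
def maskfit(p,mask,H,pose):
    pts=np.array([(x,y,z) for x in(-65,65) for y in(-24,24) for z in H])/1e3
    m=mask.astype(np.uint8)
    def f(v):
        uv=proj(p,tf((v[0]/1e3,v[1]/1e3,np.radians(v[2])),pts))
        im=np.zeros(m.shape,np.uint8);h=cv2.convexHull((uv*16).astype(np.int32))
        cv2.fillConvexPoly(im,h,1,shift=4);return -(im&m).sum()/(im|m).sum()
    v0=np.array([pose[0]*1e3,pose[1]*1e3,np.degrees(pose[2])])
    for s in (8,3,1):
        r=minimize(f,v0,method="Nelder-Mead",options=dict(initial_simplex=v0+np.vstack([np.zeros(3),np.eye(3)*s])));v0=r.x
    return np.array([v0[0]/1e3,v0[1]/1e3,np.radians(v0[2])]),-r.fun
E
python3 - <<'E'
from h import *
p=shot("wrist");r=np.radians
G={"A":((.480,-.079,r(-11.5)),U),"B":((.465,-.196,r(4)),U),"C":((.484,-.306,r(12.2)),C)}
R_=env.regions_of(p,"channel_a")
for n,(g,S) in G.items():
    u=proj(p,[[g[0],g[1],.0]])[0]
    b=min(R_,key=lambda q:np.hypot((q["rect"][0]+q["rect"][2])/2-u[0],(q["rect"][1]+q["rect"][3])/2-u[1]))
    ps,i=maskfit(p,b["region"],(0,.03),g);print(n,"mask",show(ps),round(i,3))
    ps,e=edgefit(p,S(0)[:2]+S(0)[-2:],ps,wins=(2.5,2,2));print("  edge",show(ps),e)
E
```

```text
A mask [482.67  19.67 -64.83] -0.0
  edge [480.94  17.24 -64.77] [[0.14, 15.0], [-0.19, 14.0], [-0.19, 34.0], [1.18, 10.0]]
B mask [467.67 -97.33 -49.33] -0.0
  edge [467.98 -97.4  -47.13] [[-0.47, 12.0], [0.31, 19.0], [0.3, 24.0], [-0.48, 7.0]]
C mask [ 409.33 -263.33   22.87] -0.0
  edge [ 412.81 -257.97   17.99] [[-0.82, 23.0], [1.62, 12.0], [-0.56, 11.0], [2.07, 6.0]]h.py:84: RuntimeWarning: overflow encountered in scalar negative
  cv2.fillConvexPoly(im,h,1,shift=4);return -(im&m).sum()/(im|m).sum()
```

Unsigned overflow in the objective; I'll fix it.

```bash
sed -i 's/return -(im&m).sum()\/(im|m).sum()/return -float((im\&m).sum())\/float((im|m).sum())/' h.py
python3 - <<'E'
from h import *
p=shot("wrist");r=np.radians
G={"A":((.480,-.079,r(-11.5)),U),"B":((.465,-.196,r(4)),U),"C":((.484,-.306,r(12.2)),C)}
R_=env.regions_of(p,"channel_a");print(len(R_))
for n,(g,S) in G.items():
    u=proj(p,[[g[0],g[1],.0]])[0]
    b=min(R_,key=lambda q:np.hypot((q["rect"][0]+q["rect"][2])/2-u[0],(q["rect"][1]+q["rect"][3])/2-u[1]))
    ps,i=maskfit(p,b["region"],(0,.03),g);print(n,"mask",show(ps),round(i,3))
    ps,e=edgefit(p,S(0)[:2]+S(0)[-2:],ps,wins=(2.5,2,2));print("  edge",show(ps),e)
E
```

```text
2
A mask [481.29 -81.53 -12.16] 0.943
  edge [481.14 -79.19 -11.83] [[0.74, 40.0], [-1.45, 39.0], [0.06, 40.0], [-0.2, 38.0]]
B mask [ 465. -196.    4.] 0.0
  edge [ 464.3  -196.04    3.74] [[1.26, 40.0], [-1.04, 40.0], [0.29, 38.0], [-0.44, 40.0]]
C mask [ 487.26 -314.25   14.69] 0.681
  edge [ 484.77 -306.95   11.92] [[-0.01, 40.0], [-0.01, 40.0], [-0.25, 40.0], [0.27, 39.0]]
```

Request:
apply_moves(targets=[[[-29,-21,-50],[0,0,-0.14]],[[-29,-21,-100],[0,0,-0.14]],[[-29,-21,-150],[0,0,-0.14]],[[-29,-21,-200],[0,0,-0.14]],[[-29,-21,-239],[0,0,-0.14]],[[-29,-21,-239],[0,0,-0.14]]])

```text
time_s: 3.5
tool_pos: [0.4748, -0.0791, 0.0052]
tool_rot: [-179.8, -0.7, 168.2]
force: [-1.7, -0.2, -0.1]
grip_width: 0.0871
```

Request:
apply_moves(hand=40, squeeze=20, targets=[[[0,0,0],[0,0,0]],[[0,0,0],[0,0,0]],[[0,0,0],[0,0,0]],[[0,0,0],[0,0,0]],[[0,0,0],[0,0,0]]])

```text
time_s: 4.0
tool_pos: [0.482, -0.0792, 0.0122]
tool_rot: [179.9, 0.1, 168.2]
force: [0.6, -0.3, 0.1]
grip_width: 0.055
```

Request:
apply_moves(targets=[[[0,0,0],[0,0,0]],[[0,0,0],[0,0,0]],[[0,0,0],[0,0,0]]])

```text
time_s: 4.3
tool_pos: [0.4815, -0.0793, 0.0117]
tool_rot: [180.0, 0.0, 168.2]
force: [-1.5, 0.1, 6.5]
grip_width: 0.0477
```

Request:
apply_moves(targets=[[[0,0,30],[0,0,0]],[[20,40,75],[0,0,0.06]],[[40,85,75],[0,0,0.124]],[[55,130,75],[0,0,0.124]],[[70,175,75],[0,0,0.124]],[[80,210,75],[0,0,0.124]],[[85,229,75],[0,0,0.124]],[[85,229,75],[0,0,0.124]]])

```text
time_s: 5.1
tool_pos: [0.5655, 0.1537, 0.085]
tool_rot: [180.0, -0.1, 175.6]
force: [0.6, -0.2, -2.0]
grip_width: 0.0478
```

Request:
apply_moves(targets=[[[0,0,0],[0,0,0]],[[0,0,0],[0,0,0]],[[0,0,0],[0,0,0]]])

```text
time_s: 5.4
tool_pos: [0.5659, 0.1475, 0.0859]
tool_rot: [-180.0, -0.0, 175.1]
force: [-0.4, -0.3, -1.0]
grip_width: 0.048
```

Run:
```python
from h import *
o=env.get_obs();print(o["time_s"],o["tool_pos"],o["tool_rot"],o["grip_width"],o["force"])
p=shot("wrist","w2")
r=np.radians;t=o["tool_pos"];g=(t[0],t[1],r(o["tool_rot"][2]-180))
zb=(t[2]-.011)*1e3
S=[((-65,y,zb+30),(0,y,zb+30)) for y in (-24,24)]+[((-65,-21,zb),(-65,21,zb))]
ps,e=edgefit(p,S,g,wins=(6,4,3),block=230);print("held",show(g),show(ps),e)
pc,e=edgefit(p,CR,(.5556,.1139,r(-4.68)),wins=(6,4,3),block=260);print("CR",show(pc),e)
overlay(p,[(S,ps),(CR,pc)],"o2")
```

```text
5.4 [0.56589862 0.14746494 0.08593889] [-1.79970043e+02 -8.94511773e-03  1.75138959e+02] 0.04799808954965377 [-0.35920969 -0.29023565 -0.9514974 ]
held [565.9  147.46  -4.86] [565.5  149.41  -4.88] [[-0.17, 30.0], [0.16, 30.0], [-0.01, 40.0]]
CR [556.74 116.4   -4.23] [[-0.01, 40.0], [0.01, 27.0], [-0.24, 26.0]]
```

View pics/o2.png

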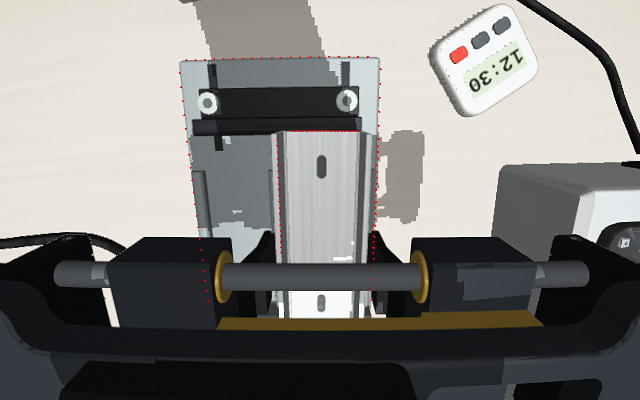

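```bash
cat > f2.py <<'E'
from h import *
def run(pc0=(.5560,.1150,np.radians(-4.4)),save=None):
    o=env.get_obs();print(o["time_s"],np.round(o["tool_pos"]*1e3,1),np.round(o["tool_rot"],2))
    p=shot("wrist",save)
    r=np.radians;t=o["tool_pos"];g=(t[0],t[1],r(o["tool_rot"][2]-180))
    zb=(t[2]-.011)*1e3
    S=[((-65,y,zb+30),(0,y,zb+30)) for y in (-24,24)]+[((-65,-21,zb),(-65,21,zb))]
    ps,e=edgefit(p,S,g,wins=(6,4,3),block=230);print("held",show(g),show(ps),e)
    pc,e=edgefit(p,CR,pc0,wins=(6,4,3),block=260);print("CR",show(pc),e)
    return p,ps,pc
E
python3 - <<'E'
from f2 import *
for i in range(3): run()
E
```

```text
5.45 [566.  147.9  86. ] [-179.99    0.    175.16]
held [565.96 147.88  -4.84] [565.56 149.66  -5.02] [[0.02, 30.0], [-0.09, 30.0], [0.0, 40.0]]
CR [556.72 116.39  -4.25] [[-0.05, 40.0], [-0.0, 27.0], [-0.38, 26.0]]
5.5 [566.  148.3  86.1] [-1.8000e+02  1.0000e-02  1.7519e+02]
held [565.98 148.27  -4.81] [565.61 150.15  -4.89] [[-0.01, 30.0], [0.26, 30.0], [0.0, 40.0]]
CR [556.67 116.35  -4.26] [[-0.02, 40.0], [0.05, 27.0], [-0.25, 26.0]]
5.55 [566.  148.6  86.1] [1.8000e+02 1.0000e-02 1.7522e+02]
held [566.01 148.64  -4.78] [565.64 150.48  -4.93] [[-0.0, 30.0], [0.38, 30.0], [-0.01, 40.0]]
CR [556.67 116.16  -4.36] [[-0.06, 40.0], [-0.03, 27.0], [-0.29, 31.0]]
```

Request:
apply_moves(targets=[[[8,0,0],[0,0,0.004]],[[19,0,-10],[0,0,0.008]],[[19,0,-25],[0,0,0.008]],[[19,0,-40],[0,0,0.008]],[[19,0,-50],[0,0,0.008]],[[19,0,-54],[0,0,0.008]],[[19,0,-54],[0,0,0.008]],[[19,0,-54],[0,0,0.008]]])

```text
time_s: 6.4
tool_pos: [0.5852, 0.1498, 0.0323]
tool_rot: [180.0, 0.0, 175.8]
force: [-0.1, -0.4, -2.3]
grip_width: 0.0478
```

Run:
```python
from f2 import *
run();p,a,b=run(save="w3")
im=p["image"][40:300,160:420,::-1];cv2.imwrite("pics/w3c.png",cv2.resize(im,None,fx=2.3,fy=2.3,interpolation=cv2.INTER_CUBIC))
```

```text
6.4 [585.2 149.8  32.3] [1.7998e+02 3.0000e-02 1.7578e+02]
held [585.21 149.79  -4.22] [585.07 148.65  -4.48] [[0.42, 30.0], [-0.6, 30.0], [-0.0, 40.0]]
CR [527.1  117.92  -4.5 ] [None, [-0.04, 27.0], [-0.01, 28.0]]
6.45 [585.5 149.8  32.6] [1.7997e+02 6.0000e-02 1.7577e+02]
held [585.47 149.85  -4.23] [585.49 150.48  -4.28] [[2.43, 30.0], [-3.06, 30.0], [-0.0, 40.0]]
CR [523.33 118.24  -4.56] [None, [-0.05, 28.0], [0.04, 28.0]]
```

View pics/w3c.png

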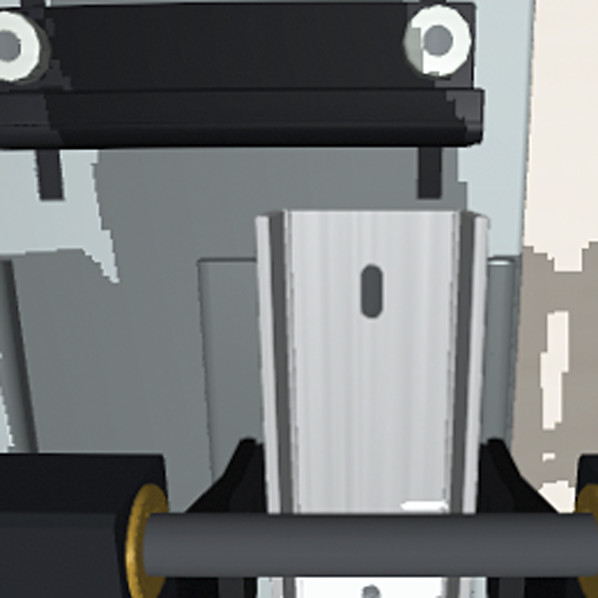

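Run:
```python
from h import *
o=env.get_obs();print(o["tool_pos"]*1e3)
p=shot("wrist")
c,s=np.cos(np.radians(-4.35)),np.sin(np.radians(-4.35))
def Y(uv,z):
    w=unproj(p,[uv],z)[0]*1e3; return np.round([w[0],w[1], -s*w[0]+c*w[1]],1)
print("tcp",-s*o["tool_pos"][0]*1e3+c*o["tool_pos"][1]*1e3)
g=cv2.cvtColor(p["image"],cv2.COLOR_RGB2GRAY).astype(int)
for row in (128,132,136,140): print(row,g[row,262:285],g[row,362:380])
for row in (160,165,170): print(row,g[row,238:256],g[row,366:396])
for uv,z in [((271.7,131.7),.0516),((372.2,131.7),.0516),((246.1,157.4),.014),((387,154),.008)]: print(uv,Y(uv,z))
```

```text
[585.53307481 149.88884273  32.72450529]
tcp 193.86910468141633
128 [125 125 125 126 125 125 125 125 125 126 125 126 126 126 126 126 127 127
 127 127 127 126 127] [123 184 211 207 207 207 206 207 207 207 207 207 206 206 206 206 207 207]
132 [125 126 125 126 126 125 125 125 126 125 124 122 120 114 108 101 101 102
  99  95  87 125 194] [ 95  97  95 110 155 171 189 203 205 207 208 207 207 207 207 206 207 206]
136 [126 125 125 126 126 125 125 124 134 180 206 204 208 206 167  77  86  87
  87  85  82 134 204] [ 86  86  86  79 139 202 213 205 200 188 164 193 208 207 207 207 207 207]
140 [126 126 125 126 125 126 125 124 127 159 204 201 206 208 181  87  85  87
  87  86  83 121 182] [ 86  87  86  75 146 206 213 203 197 188 199 209 207 207 207 207 207 207]
160 [124 123 123 124 123 123 124 124  92 101 109 113 118 127 126 126 126 125] [198 213 203 198 197 147  98 119 125 127 128 128 127 121 115 110 102  94
 109 108 120 150 157 156 157 155 155 155 156 155]
165 [123 123 123 123 123 123 124 124  96  97 107 113 116 124 125 125 125 125] [201 210 202 199 181 134 109 120 125 127 127 127 125 118 112 108 100  96
 107  98 141 158 156 157 156 157 155 155 155 154]
170 [123 123 124 123 123 123 124 123 103  91 104 110 115 121 125 124 125 124] [206 208 201 198 165 116 112 121 126 127 126 127 123 117 112 107  96  99
 105  98 140 158 155 156 156 156 155 155 155 155]
(271.7, 131.7) [517.6 130.6 169.5]
(372.2, 131.7) [521.1 177.7 216.7]
(246.1, 157.4) [532.8 107.2 147.3]
(387, 154) [537.9 193.6 233.8]
```

Request:
apply_moves(targets=[[[0,0.5,-4],[0,0,0]],[[0,0.5,-8],[0,0,0]],[[0,0.5,-10],[0,0,0]],[[0,0.5,-12],[0,0,0]],[[0,0.5,-13],[0,0,0]],[[0,0.5,-13],[0,0,0]]])

```text
time_s: 7.15
tool_pos: [0.5848, 0.1502, 0.0197]
tool_rot: [180.0, -0.0, 175.8]
force: [-3.0, -1.2, 4.2]
grip_width: 0.048
```

Request:
apply_moves(targets=[[[2,-0.2,0],[0,0,0]],[[4,-0.3,0],[0,0,0]],[[5,-0.4,0],[0,0,0]],[[6,-0.5,0],[0,0,0]],[[6,-0.5,0],[0,0,0]]])

```text
time_s: 7.65
tool_pos: [0.591, 0.1501, 0.0197]
tool_rot: [180.0, -0.0, 175.8]
force: [-3.0, 0.2, 4.8]
grip_width: 0.0476
```

Request:
apply_moves(targets=[[[1,-0.1,0],[0,0,0]],[[2,-0.2,0],[0,0,0]],[[3,-0.2,0],[0,0,0]],[[3,-0.2,0],[0,0,0]]])

```text
time_s: 8.05
tool_pos: [0.5928, 0.15, 0.0197]
tool_rot: [180.0, -0.2, 175.8]
force: [-5.6, -0.3, 7.6]
grip_width: 0.0479
```

Request:
apply_moves(targets=[[[1,-0.1,0],[0,0,0]],[[2,-0.2,0],[0,0,0]],[[2,-0.2,0],[0,0,0]]])

```text
time_s: 8.35
tool_pos: [0.5929, 0.15, 0.0196]
tool_rot: [180.0, -0.4, 175.8]
force: [-10.9, -0.7, 12.0]
grip_width: 0.0478
```

Request:
apply_moves(hand=62, targets=[[[-2,0.2,0],[0,0,0]],[[-2,0.2,0],[0,0,0]],[[-2,0.2,0],[0,0,0]]])

```text
time_s: 8.65
tool_pos: [0.5945, 0.1494, 0.019]
tool_rot: [180.0, 0.1, 175.8]
force: [-0.2, 1.0, 0.1]
grip_width: 0.0604
```

Request:
apply_moves(targets=[[[0,0,15],[0,0,0]],[[0,0,50],[0,0,0]],[[-20,-40,90],[0,0,0.05]],[[-50,-90,100],[0,0,0.1]],[[-75,-135,100],[0,0,0.14]],[[-90,-180,100],[0,0,0.14]],[[-105,-225,100],[0,0,0.14]],[[-125,-270,90],[0,0,0.14]]])

```text
time_s: 9.45
tool_pos: [0.4749, -0.1106, 0.1133]
tool_rot: [-180.0, 0.3, -176.2]
force: [1.1, 0.2, -0.5]
grip_width: 0.0618
```

Request:
apply_moves(hand=87, targets=[[[-3,-40,-10],[0,0,0]],[[-5,-70,-20],[0,0,0]],[[-5,-76,-45],[0,0,0]],[[-5,-76,-65],[0,0,0]],[[-5,-76,-80],[0,0,0]],[[-5,-76,-90],[0,0,0]],[[-5,-76,-96],[0,0,0]],[[-5,-76,-97],[0,0,0]]])

```text
time_s: 10.25
tool_pos: [0.4692, -0.1843, 0.0141]
tool_rot: [180.0, -0.0, -176.2]
force: [0.3, -0.2, 0.2]
grip_width: 0.087
```

Request:
apply_moves(hand=40, targets=[[[0,0,0],[0,0,0]],[[0,0,0],[0,0,0]],[[0,0,0],[0,0,0]],[[0,0,0],[0,0,0]],[[0,0,0],[0,0,0]],[[0,0,0],[0,0,0]],[[0,0,0],[0,0,0]],[[0,0,0],[0,0,0]]])

```text
time_s: 11.05
tool_pos: [0.4694, -0.1847, 0.0143]
tool_rot: [-180.0, 0.0, -176.2]
force: [-0.4, -2.0, 2.8]
grip_width: 0.048
```

Request:
apply_moves(targets=[[[0,0,30],[0,0,0]],[[15,35,60],[0,0,-0.05]],[[35,80,65],[0,0,-0.1]],[[53,124,65],[0,0,-0.141]],[[72,168,65],[0,0,-0.141]],[[90,210,65],[0,0,-0.141]],[[105,245,65],[0,0,-0.141]],[[114,261,65],[0,0,-0.141]]])

```text
time_s: 11.85
tool_pos: [0.5828, 0.0824, 0.078]
tool_rot: [179.9, -0.1, 176.1]
force: [0.2, -0.3, -2.1]
grip_width: 0.0478
```

Request:
apply_moves(targets=[[[0,0,0],[0,0,0]],[[0,0,0],[0,0,0]],[[0,0,0],[0,0,0]],[[0,0,0],[0,0,0]]])

```text
time_s: 12.25
tool_pos: [0.5827, 0.0745, 0.0791]
tool_rot: [-180.0, -0.0, 175.5]
force: [-0.5, -0.7, -1.6]
grip_width: 0.0476
```

Request:
apply_moves(targets=[[[1,0,-12],[0,0,0.002]],[[1,0,-24],[0,0,0.002]],[[1,0,-34],[0,0,0.002]],[[1,0,-41],[0,0,0.002]],[[1,0,-45],[0,0,0.002]],[[1,0,-45],[0,0,0.002]],[[1,0,-45],[0,0,0.002]]])

```text
time_s: 12.95
tool_pos: [0.5844, 0.0768, 0.0342]
tool_rot: [180.0, 0.0, 175.8]
force: [0.2, -0.8, -1.2]
grip_width: 0.0479
```

Run:
```python
from h import *
o=env.get_obs();print(o["tool_pos"]*1e3,o["tool_rot"])
p=shot("wrist","w4")
im=p["image"][40:300,160:460,::-1];cv2.imwrite("pics/w4c.png",cv2.resize(im,None,fx=2.3,fy=2.3,interpolation=cv2.INTER_CUBIC))
```

```text
[584.4149681   76.76230379  34.22088325] [1.79996538e+02 2.33807194e-02 1.75836754e+02]
```

View pics/w4c.png

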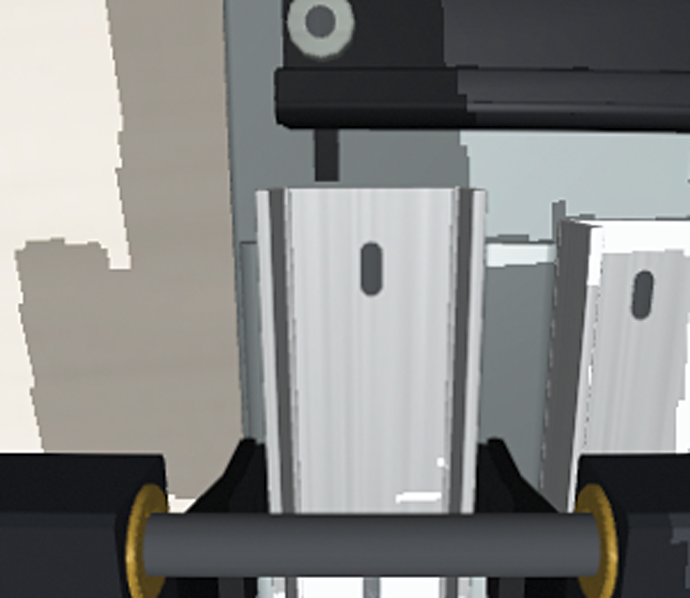

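Run:
```python
from h import *
o=env.get_obs();t=o["tool_pos"]*1e3
p=shot("wrist")
c,s=np.cos(np.radians(-4.35)),np.sin(np.radians(-4.35))
print("tcp",-s*t[0]+c*t[1],t)
for n,x,y,z in [("heldL",257,192,50),("heldR",486,192,50),("ribR",555,250,8),("bedL",241,250,12),("A near-left top",592,225,38),("A far flange foot?",556,230,9)]:
    w=unproj(p,[[x/2.3+160,y/2.3+40]],z/1e3)[0]*1e3; print(n,np.round(w[:2],1),"lat %.1f lon %.1f"%(-s*w[0]+c*w[1],c*w[0]+s*w[1]))
```

```text
tcp 120.91950347284902 [584.58150084  76.8008745   34.45134933]
heldL [512.9  57.3] lat 96.1 lon 507.1
heldR [516.4 104.7] lat 143.6 lon 507.0
ribR [534.4 129.9] lat 170.0 lon 523.0
bedL [527.9  45.3] lat 85.2 lon 522.9
A near-left top [525.7 130.7] lat 170.2 lon 514.3
A far flange foot? [528.9 129.9] lat 169.7 lon 517.6
```

Request:
apply_moves(targets=[[[0,0,-4],[0,0,0]],[[0,0,-8],[0,0,0]],[[0,0,-10],[0,0,0]],[[0,0,-12],[0,0,0]],[[0,0,-12.5],[0,0,0]],[[0,0,-12.5],[0,0,0]]])

```text
time_s: 13.65
tool_pos: [0.584, 0.0767, 0.0224]
tool_rot: [180.0, -0.0, 175.8]
force: [-2.8, 0.0, 5.4]
grip_width: 0.0478
```

Request:
apply_moves(targets=[[[2,-0.2,0],[0,0,0]],[[4,-0.3,0],[0,0,0]],[[5,-0.4,0],[0,0,0]],[[6,-0.5,0],[0,0,0]],[[6.5,-0.5,0],[0,0,0]],[[6.5,-0.5,0],[0,0,0]]])

```text
time_s: 14.25
tool_pos: [0.5903, 0.0765, 0.0224]
tool_rot: [180.0, -0.1, 175.8]
force: [-4.4, 0.4, 5.4]
grip_width: 0.0478
```

Request:
apply_moves(targets=[[[1,-0.1,0],[0,0,0]],[[2,-0.2,0],[0,0,0]],[[3,-0.2,0],[0,0,0]],[[4,-0.2,0],[0,0,0]],[[4,-0.2,0],[0,0,0]]])

```text
time_s: 14.75
tool_pos: [0.5927, 0.0764, 0.0224]
tool_rot: [180.0, -0.3, 175.8]
force: [-8.9, -0.1, 10.5]
grip_width: 0.0477
```

Request:
apply_moves(targets=[[[1.5,-0.1,0],[0,0,0]],[[1.5,-0.1,0],[0,0,0]]])

```text
time_s: 14.95
tool_pos: [0.5927, 0.0764, 0.0223]
tool_rot: [180.0, -0.5, 175.8]
force: [-11.3, 0.2, 13.1]
grip_width: 0.0481
```

Request:
apply_moves(hand=60, targets=[[[-2,0.2,0],[0,0,0]],[[-2,0.2,0],[0,0,0]],[[-2,0.2,0],[0,0,0]]])

```text
time_s: 15.25
tool_pos: [0.5946, 0.0762, 0.0216]
tool_rot: [180.0, 0.1, 175.8]
force: [-0.8, 0.0, 0.4]
grip_width: 0.0587
```

Request:
apply_moves(targets=[[[0,0,15],[0,0,0]],[[0,0,50],[0,0,0]],[[-15,-40,90],[0,0,0.08]],[[-30,-85,100],[0,0,0.16]],[[-45,-130,100],[0,0,0.24]],[[-60,-175,100],[0,0,0.285]],[[-75,-220,100],[0,0,0.285]],[[-90,-265,100],[0,0,0.285]]])

```text
time_s: 16.05
tool_pos: [0.5038, -0.1911, 0.1231]
tool_rot: [-180.0, 0.1, -167.9]
force: [0.8, -1.0, -0.3]
grip_width: 0.0601
```

Request:
apply_moves(hand=87, targets=[[[-6,-40,-10],[0,0,0]],[[-14,-80,-30],[0,0,0]],[[-19,-105,-45],[0,0,0]],[[-19,-117,-55],[0,0,0]],[[-19,-117,-60],[0,0,0]],[[-19,-117,-60],[0,0,0]],[[-19,-117,-60],[0,0,0]],[[-19,-117,-60],[0,0,0]]])

```text
time_s: 16.85
tool_pos: [0.4863, -0.3048, 0.0624]
tool_rot: [-180.0, 0.1, -167.7]
force: [0.5, 0.2, 0.1]
grip_width: 0.0868
```

Request:
apply_moves(targets=[[[-1.5,-2,-18],[0,0,0]],[[-1.5,-2,-34],[0,0,0]],[[-1.5,-2,-44],[0,0,0]],[[-1.5,-2,-48],[0,0,0]],[[-1.5,-2,-50],[0,0,0]]])

```text
time_s: 17.35
tool_pos: [0.4835, -0.3076, 0.0111]
tool_rot: [180.0, -0.0, -167.8]
force: [-0.6, 0.1, 0.2]
grip_width: 0.087
```

Request:
apply_moves(hand=40, targets=[[[0,0,0],[0,0,0]],[[0,0,0],[0,0,0]],[[0,0,0],[0,0,0]],[[0,0,0],[0,0,0]],[[0,0,0],[0,0,0]],[[0,0,0],[0,0,0]],[[0,0,0],[0,0,0]],[[0,0,0],[0,0,0]]])

```text
time_s: 18.15
tool_pos: [0.4837, -0.3077, 0.0117]
tool_rot: [180.0, 0.0, -167.8]
force: [0.2, 1.4, 1.8]
grip_width: 0.0477
```

Request:
apply_moves(targets=[[[0,0,30],[0,0,0]],[[5,30,65],[0,0,-0.05]],[[15,75,70],[0,0,-0.12]],[[26,120,70],[0,0,-0.2]],[[37,165,70],[0,0,-0.288]],[[48,210,70],[0,0,-0.288]],[[58,255,70],[0,0,-0.288]],[[68,300,70],[0,0,-0.288]]])

```text
time_s: 18.95
tool_pos: [0.5517, -0.0061, 0.0815]
tool_rot: [180.0, 0.0, 175.7]
force: [0.2, -1.1, -1.1]
grip_width: 0.048
```

Request:
apply_moves(targets=[[[10,42,0],[0,0,0]],[[20,80,0],[0,0,0]],[[27,108,0],[0,0,0]],[[30,120,0],[0,0,0]],[[30,122,0],[0,0,0]],[[30,122,0],[0,0,0]],[[30,122,0],[0,0,0]],[[30,122,0],[0,0,0]]])

```text
time_s: 19.75
tool_pos: [0.5816, 0.1119, 0.0817]
tool_rot: [-180.0, 0.0, 175.5]
force: [0.5, 0.0, -0.3]
grip_width: 0.0478
```

Run:
```python
from h import *
o=env.get_obs();print(o["time_s"],o["tool_pos"]*1e3,o["tool_rot"])
p=shot("wrist","w5")
im=p["image"][30:300,140:480,::-1];cv2.imwrite("pics/w5c.png",cv2.resize(im,None,fx=2,fy=2,interpolation=cv2.INTER_CUBIC))
```

```text
19.75 [581.61895467 111.91380718  81.6658949 ] [-1.79978039e+02  4.22062632e-03  1.75485715e+02]
```

View pics/w5c.png

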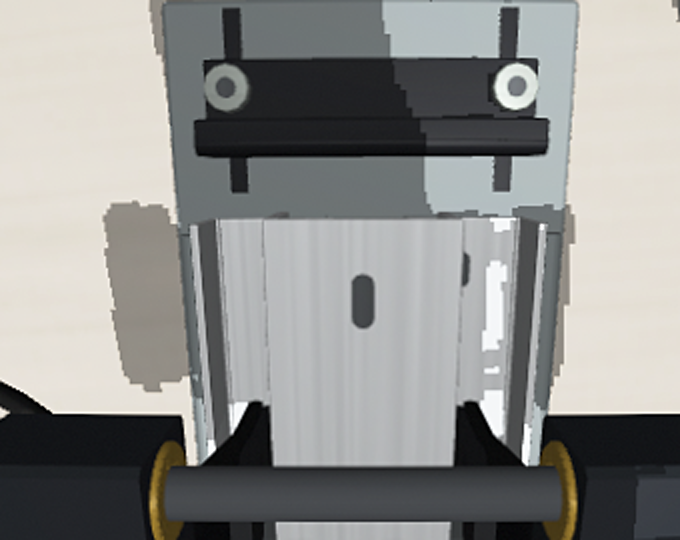

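The picture shows C centred between the outer flanges: C spans columns 265–463 and the flanges are at 191 and 546. Both lower near ends are level at row 220. Lowering it now.

Request:
apply_moves(targets=[[[0,0.5,-12],[0,0,0]],[[0,0.5,-24],[0,0,0]],[[0,0.5,-34],[0,0,0]],[[0,0.5,-42],[0,0,0]],[[0,0.5,-48],[0,0,0]],[[0,0.5,-52],[0,0,0]],[[0,0.5,-55],[0,0,0]],[[0,0.5,-55],[0,0,0]]])

```text
time_s: 20.6
tool_pos: [0.5815, 0.1146, 0.0263]
tool_rot: [-180.0, -0.0, 175.7]
force: [0.3, -0.3, -0.4]
grip_width: 0.0477
```

Request:
apply_moves(targets=[[[0,0,-2],[0,0,0]],[[0,0,-4],[0,0,0]],[[0,0,-4.5],[0,0,0]],[[0,0,-4.5],[0,0,0]]])

```text
time_s: 21.0
tool_pos: [0.5821, 0.1148, 0.0226]
tool_rot: [180.0, 0.0, 175.7]
force: [-0.8, -0.9, 2.6]
grip_width: 0.0479
```

Request:
apply_moves(targets=[[[2,-0.2,0],[0,0,0]],[[4,-0.3,0],[0,0,0]],[[5,-0.4,0],[0,0,0]],[[6,-0.5,0],[0,0,0]],[[6.5,-0.5,0],[0,0,0]],[[6.5,-0.5,0],[0,0,0]]])

```text
time_s: 21.6
tool_pos: [0.5876, 0.1145, 0.0227]
tool_rot: [180.0, -0.1, 175.7]
force: [-3.1, 0.2, 5.9]
grip_width: 0.0476
```

Request:
apply_moves(targets=[[[1,-0.1,0],[0,0,0]],[[2,-0.2,0],[0,0,0]],[[3,-0.2,0],[0,0,0]],[[4,-0.2,0],[0,0,0]],[[4,-0.2,0],[0,0,0]]])

```text
time_s: 22.1
tool_pos: [0.5878, 0.1145, 0.0226]
tool_rot: [180.0, -0.6, 175.7]
force: [-14.2, -1.2, 14.8]
grip_width: 0.0482
```

Request:
apply_moves(hand=60, targets=[[[-2,0.2,0],[0,0,0]],[[-2,0.2,0],[0,0,0]],[[-2,0.2,0],[0,0,0]]])

```text
time_s: 22.4
tool_pos: [0.5905, 0.1141, 0.022]
tool_rot: [180.0, 0.0, 175.7]
force: [-0.3, 0.2, -0.4]
grip_width: 0.0584
```

Request:
apply_moves(targets=[[[0,0,15],[0,0,0]],[[0,0,40],[0,0,0]],[[-10,0,70],[0,0,0]],[[-20,0,80],[0,0,0]],[[-25,0,80],[0,0,0]],[[-25,0,80],[0,0,0]],[[-25,0,80],[0,0,0]],[[-25,0,80],[0,0,0]]])

```text
time_s: 23.2
tool_pos: [0.565, 0.1139, 0.1012]
tool_rot: [-180.0, -0.1, 175.7]
force: [-0.1, 0.6, 0.6]
grip_width: 0.0604
```

Run:
```python
from h import *
o=env.get_obs();print(o["time_s"],o["tool_pos"]*1e3,o["tool_rot"])
p=shot("wrist","w6")
im=p["image"][30:230,190:450,::-1];cv2.imwrite("pics/w6c.png",cv2.resize(im,None,fx=3,fy=3,interpolation=cv2.INTER_CUBIC))
```

```text
23.2 [564.9516467  113.91951437 101.1762194 ] [-1.79952818e+02 -6.19981331e-02  1.75651995e+02]
```

View pics/w6c.png

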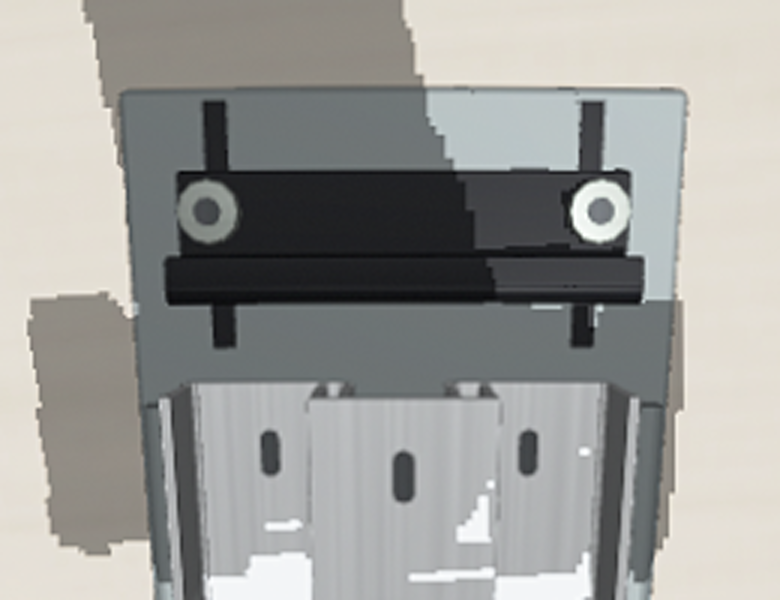

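Run:
```python
from h import *
o=env.get_obs();p=shot("wrist")
print("cam",p["wc"][:3,3]*1e3, o["tool_pos"]*1e3)
a=np.radians(-4.35);c,s=np.cos(a),np.sin(a)
g=cv2.GaussianBlur(cv2.cvtColor(p["image"],cv2.COLOR_RGB2GRAY),(0,0),.6).astype(np.float32)
def edge(u,v0,v1):
    vs=np.arange(v0,v1,.1);x=cv2.remap(g,np.full((1,len(vs)),u,np.float32),vs[None].astype(np.float32),1)[0]
    d=np.abs(np.gradient(x));return vs[d.argmax()]
for name,us,v0,v1,zs in [("stop",(275,290,310,340,380),126,136,(8,24,28,32)),("bedfront",(260,300,340,380),54,66,(8,)),("webs",(265,275,285,360,370,380),154,161,(8,11))]:
    for u in us:
        v=edge(u,v0,v1);print(name,u,round(v,1),[ "z%d lon %.1f lat %.1f"%(z,c*w[0]+s*w[1],-s*w[0]+c*w[1]) for z in zs for w in [unproj(p,[[u,v]],z/1e3)[0]*1e3]])
# top C near end row ~400 crop
for u in (310,325,340):
    v=edge(u,160,166);w=unproj(p,[[u,v]],.041)[0]*1e3;print("C",u,v,"z41 lon %.1f"%(c*w[0]+s*w[1]))
```

```text
cam [492.44505953 118.48730347 264.48945047] [564.98633563 113.87751471 101.20620237]
stop 275 130.2 ['z8 lon 492.2 lat 116.8', 'z24 lon 491.5 lat 119.2', 'z28 lon 491.4 lat 119.9', 'z32 lon 491.2 lat 120.5']
stop 290 130.2 ['z8 lon 492.2 lat 129.4', 'z24 lon 491.6 lat 131.0', 'z28 lon 491.4 lat 131.4', 'z32 lon 491.3 lat 131.8']
stop 310 130.2 ['z8 lon 492.2 lat 146.0', 'z24 lon 491.6 lat 146.6', 'z28 lon 491.4 lat 146.8', 'z32 lon 491.3 lat 146.9']
stop 340 130.2 ['z8 lon 492.2 lat 171.0', 'z24 lon 491.6 lat 170.1', 'z28 lon 491.4 lat 169.8', 'z32 lon 491.3 lat 169.6']
stop 380 130.2 ['z8 lon 492.1 lat 204.4', 'z24 lon 491.5 lat 201.4', 'z28 lon 491.3 lat 200.6', 'z32 lon 491.2 lat 199.8']
bedfront 260 63.2 ['z8 lon 439.7 lat 106.7']
bedfront 300 58.2 ['z8 lon 436.2 lat 138.6']
bedfront 340 57.2 ['z8 lon 435.5 lat 170.2']
bedfront 380 58.2 ['z8 lon 436.0 lat 202.0']
webs 265 157.2 ['z8 lon 514.7 lat 107.4', 'z11 lon 514.3 lat 108.0']
webs 275 157.2 ['z8 lon 514.7 lat 116.0', 'z11 lon 514.3 lat 116.4']
webs 285 157.2 ['z8 lon 514.7 lat 124.5', 'z11 lon 514.3 lat 124.9']
webs 360 157.2 ['z8 lon 514.7 lat 188.4', 'z11 lon 514.3 lat 188.0']
webs 370 157.2 ['z8 lon 514.7 lat 197.0', 'z11 lon 514.3 lat 196.5']
webs 380 157.2 ['z8 lon 514.7 lat 205.5', 'z11 lon 514.3 lat 204.9']
C 310 162.19999999999987 z41 lon 514.3
C 325 162.19999999999987 z41 lon 514.3
C 340 162.19999999999987 z41 lon 514.3
```

All three channels are home: near ends read 514.3–514.7 along the cradle axis, the stop face about 491.4, so the gap is about 23 mm and red (20 mm) should fit. Locating the red spacer with both fixed cameras.

Run:
```python
from h import *
def bx(x,y,z0,z1): return np.array([(a,b,c) for a in(-x/2,x/2) for b in(-y/2,y/2) for c in(z0,z1)])/1e3
parts=[bx(20,70,0,28),bx(10,30,28,60)]
V=[]
for n in ("top","scene"):
    p=shot(n)
    R_=env.regions_of(p,"spacer_red")
    for q in R_[:2]: print(n,q["conf"],q["rect"])
    q=min((q for q in R_),key=lambda q:np.linalg.norm(unproj(p,[[(q["rect"][0]+q["rect"][2])/2,(q["rect"][1]+q["rect"][3])/2]],.02)[0][:2]-[.64,-.287]))
    hsv=cv2.cvtColor(p["image"],cv2.COLOR_RGB2HSV);h,s,v=cv2.split(hsv)
    m=(((h<8)|(h>172))&(s>140)&(v>60)).astype(np.uint8)
    l,t,r,b=[int(x) for x in q["rect"]];k=np.zeros_like(m);k[max(t-6,0):b+6,max(l-6,0):r+6]=1
    m&=k;print(n,"net",q["region"].sum(),"hsv",m.sum());V.append((p,m))
def f(v,only=None):
    e=0
    for i,(p,m) in enumerate(V):
        if only is not None and i!=only: continue
        y0,x0=[max(a.min()-12,0) for a in np.nonzero(m)];y1,x1=[a.max()+12 for a in np.nonzero(m)]
        k=8;im=np.zeros(((y1-y0)*k,(x1-x0)*k),np.uint8)
        for P in parts:
            uv=(proj(p,tf((v[0]/1e3,v[1]/1e3,np.radians(v[2])),P))+.5-[x0,y0])*k
            cv2.fillConvexPoly(im,cv2.convexHull(uv.astype(np.int32)),1)
        M=cv2.resize(m[y0:y1,x0:x1],None,fx=k,fy=k,interpolation=0)
        e-=float((im&M).sum())/float((im|M).sum())
    return e
for only in (None,0,1):
    best=min((minimize(f,v0,args=(only,),method="Nelder-Mead",options=dict(initial_simplex=np.array(v0)+np.vstack([np.zeros(3),np.diag([6,6,6])]))) for v0 in ([640,-287,28],[636,-283,20],[642,-290,33])),key=lambda r:r.fun)
    print(only,np.round(best.x,1),round(best.fun,3))
p=V[0][0]
for uv in [(333,145),(362,115),(393,130),(345,65),(430,165),(430,205)]: print(uv,np.round(unproj(p,[uv],0.)[0],3))
```

```text
top 0.61 [375.1, 159.1, 393.3, 171.7]
top net 116 hsv 106
scene 0.78 [385.9, 226.4, 410.3, 247.2]
scene net 270 hsv 190
None [ 641.5 -291.3   31. ] -1.124
0 [ 643.2 -292.5   30.9] -0.723
1 [ 651.2 -290.6   34.3] -0.413
(333, 145) [ 0.715 -0.119  0.   ]
(362, 115) [ 0.821 -0.214  0.   ]
(393, 130) [ 0.773 -0.321  0.   ]
(345, 65) [ 0.996 -0.153  0.   ]
(430, 165) [ 0.658 -0.448  0.   ]
(430, 205) [ 0.522 -0.45   0.   ]
```

Request:
apply_moves(hand=87, targets=[[[-10,-40,20],[0,0,-0.12]],[[-25,-85,50],[0,0,-0.24]],[[-35,-130,50],[0,0,-0.36]],[[-35,-178,50],[0,0,-0.48]],[[-35,-226,50],[0,0,-0.6]],[[-35,-274,50],[0,0,-0.72]],[[-35,-320,50],[0,0,-0.85]],[[-35,-350,50],[0,0,-0.97]]])

```text
time_s: 24.3
tool_pos: [0.5293, -0.2401, 0.1525]
tool_rot: [-180.0, 0.1, 119.6]
force: [0.1, 0.8, -0.5]
grip_width: 0.0871
```

Request:
apply_moves(targets=[[[30,-20,-20],[0,0,0]],[[65,-38,-40],[0,0,0]],[[95,-48,-55],[0,0,0]],[[110,-52,-60],[0,0,0]],[[110,-52,-60],[0,0,0]],[[110,-52,-60],[0,0,0]],[[110,-52,-60],[0,0,0]]])

```text
time_s: 25.0
tool_pos: [0.6395, -0.2881, 0.0928]
tool_rot: [180.0, 0.0, 120.0]
force: [0.7, -0.8, -0.5]
grip_width: 0.0871
```

Request:
apply_moves(targets=[[[1,-1,-15],[0,0,0]],[[1,-1,-30],[0,0,0]],[[1,-1,-42],[0,0,0]],[[1,-1,-49],[0,0,0]],[[1,-1,-52],[0,0,0]],[[1,-1,-52],[0,0,0]],[[1,-1,-52],[0,0,0]]])

```text
time_s: 25.7
tool_pos: [0.6415, -0.2892, 0.0405]
tool_rot: [180.0, 0.0, 120.1]
force: [0.5, 0.5, 0.1]
grip_width: 0.0868
```

Request:
apply_moves(hand=0, squeeze=12, targets=[[[0,0,0],[0,0,0]],[[0,0,0],[0,0,0]],[[0,0,0],[0,0,0]],[[0,0,0],[0,0,0]],[[0,0,0],[0,0,0]],[[0,0,0],[0,0,0]],[[0,0,0],[0,0,0]],[[0,0,0],[0,0,0]]])

```text
time_s: 26.5
tool_pos: [0.6412, -0.2889, 0.0401]
tool_rot: [180.0, 0.0, 120.1]
force: [-0.3, -0.3, 0.9]
grip_width: 0.0309
```

Request:
apply_moves(targets=[[[0,0,0],[0,0,0]],[[0,0,0],[0,0,0]],[[0,0,0],[0,0,0]],[[0,0,0],[0,0,0]],[[0,0,0],[0,0,0]]])

```text
time_s: 27.0
tool_pos: [0.6412, -0.2888, 0.04]
tool_rot: [180.0, 0.0, 120.1]
force: [0.2, -1.0, -0.4]
grip_width: 0.0102
```

Request:
apply_moves(squeeze=25, targets=[[[0,0,0],[0,0,0]],[[0,0,25],[0,0,0]],[[-10,5,60],[0,0,0]],[[-35,35,75],[0,0,-0.1]],[[-65,70,75],[0,0,-0.2]],[[-90,110,75],[0,0,-0.3]],[[-110,152,75],[0,0,-0.4]],[[-120,198,75],[0,0,-0.5]]])

```text
time_s: 27.8
tool_pos: [0.519, -0.0903, 0.1147]
tool_rot: [-179.9, -0.1, 91.1]
force: [1.3, 1.2, 0.6]
grip_width: 0.0096
```

Request:
apply_moves(targets=[[[-2,45,0],[0,0,-0.1]],[[-4,90,0],[0,0,-0.1]],[[-6,135,0],[0,0,-0.1]],[[-8,175,0],[0,0,-0.1]],[[-8,200,-8],[0,0,-0.1]],[[-8,210,-12],[0,0,-0.1]],[[-8,210,-15],[0,0,-0.1]],[[-8,210,-15],[0,0,-0.1]]])

```text
time_s: 28.6
tool_pos: [0.513, 0.1169, 0.0997]
tool_rot: [-180.0, 0.1, 85.6]
force: [0.2, -0.7, -0.6]
grip_width: 0.01
```

Run:
```python
from h import *
o=env.get_obs();print(o["time_s"],o["tool_pos"]*1e3,o["tool_rot"],o["grip_width"],o["qpos"])
p=shot("wrist","w7")
cv2.imwrite("pics/w7c.png",p["image"][:,:,::-1])
```

```text
28.6 [513.01590685 116.93772449  99.66263785] [-1.79967283e+02  9.25964539e-02  8.55793168e+01] 0.00999402480874997 [-59.04423376  11.56082607  47.96319936 110.56372099  -9.61157404
  62.03135981 -11.53685277]
```

View pics/w7c.png

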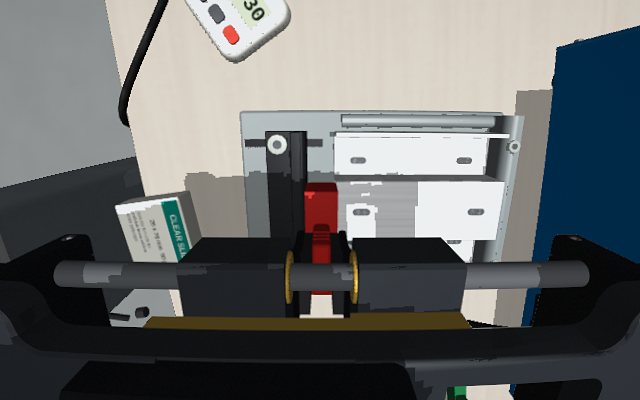

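```bash
cat > chk.py <<'E'
from h import *
o=env.get_obs();t=o["tool_pos"]*1e3;p=shot("wrist")
a=np.radians(-4.35);c,s=np.cos(a),np.sin(a)
print(o["time_s"],np.round(t,1),np.round(o["tool_rot"],2),"tcp lon %.1f lat %.1f"%(c*t[0]+s*t[1],-s*t[0]+c*t[1]),o["force"])
h,S,v=cv2.split(cv2.cvtColor(p["image"],cv2.COLOR_RGB2HSV));m=((h<8)|(h>172))&(S>140)&(v>40)
m[:,:270]=0;m[:,370:]=0;m[:150]=0
zt=(t[2]-40+28)/1e3
ll=lambda u,v,z:(lambda w:"lon %.1f lat %.1f"%(c*w[0]+s*w[1],-s*w[0]+c*w[1]))(unproj(p,[[u,v]],z)[0]*1e3)
rows=np.nonzero(m.sum(1)>15)[0];print("red rows",rows.min(),rows.max(),"end top",ll(320,rows.min(),zt),"end bottom",ll(320,rows.min(),zt-.028))
for r in range(rows.min()+1,rows.min()+40,6):
    k=np.nonzero(m[r])[0];print(r,k.min(),k.max(),"L",ll(k.min()-.5,r,zt),"R",ll(k.max()+.5,r,zt), v[r,k.min():k.max()+1:4])
g=cv2.cvtColor(p["image"],cv2.COLOR_RGB2GRAY)
for r in (150,160,168): print(r,g[r,285:350])
E
python3 chk.py
```

```text
28.65 [513.3 116.6 100. ] [-1.800e+02  7.000e-02  8.552e+01] tcp lon 503.0 lat 155.2 [-0.38707676 -0.07737929 -0.54779925]
red rows 183 293 end top lon 503.3 lat 190.0 end bottom lon 503.2 lat 183.9
184 306 335 L lon 494.7 lat 189.4 R lon 512.5 lat 189.4 [48 66 64 64 63 64 64 62]
190 305 336 L lon 494.0 lat 185.8 R lon 513.2 lat 185.7 [50 58 59 63 62 62 62 61]
196 304 336 L lon 493.4 lat 182.1 R lon 513.2 lat 182.0 [120 228 230 132 133 133 133 132 131]
202 304 336 L lon 493.3 lat 178.3 R lon 513.3 lat 178.3 [ 70 133 132 132 132 132 132 132 130]
208 304 336 L lon 493.2 lat 174.5 R lon 513.3 lat 174.5 [ 69 133 132 131 131 131 131 131 130]
214 304 336 L lon 493.2 lat 170.7 R lon 513.4 lat 170.6 [ 46 131 131 130 131 130 130 129 128]
220 304 336 L lon 493.1 lat 166.8 R lon 513.4 lat 166.7 [ 47 130 130 130 130 129 129 129 127]
150 [ 53  65  58  29  28  42  66  63  64  66  68  69  72  64  53  66  54  33
  27  21   9  57 142 189 185 184 183 183 183 183 183 183 184 183 182 183
 183 183 183 182 182 183 183 183 183 183 184 153 130 216 243 240 239 239
 239 239 239 239 239 239 239 239 239 239 239]
160 [ 63  65  65  56  26  35  57  61  60  63  64  66  68  66  60  59  55  37
  28  22  11  59 144 189 185 184 184 183 183 184 184 183 183 182 182 182
 182 182 183 183 182 182 183 183 182 182 182 180 186 224 242 240 239 239
 239 239 239 239 239 239 239 239 240 243 214]
168 [ 61  60  63  64  51  25  45  60  59  61  63  65  66  69  63  52  55  39
  28  24  15  27 131 189 183 183 182 182 182 182 182 183 181 182 182 182
 183 182 182 182 181 182 182 181 181 181 181 178 210 238 240 239 239 239
 239 239 239 239 239 239 239 239 239 239 239]
```

Request:
apply_moves(targets=[[[0,4,-5],[0,0,0]],[[0,8,-10],[0,0,0.002]],[[0,9,-13],[0,0,0.002]],[[0,9,-14],[0,0,0.002]],[[0,9,-14],[0,0,0.002]],[[0,9,-14],[0,0,0.002]]])

```text
time_s: 29.3
tool_pos: [0.5133, 0.128, 0.0861]
tool_rot: [180.0, 0.0, 85.8]
force: [-0.5, 0.2, -0.5]
grip_width: 0.0099
```

```bash
python3 chk.py | cut -c1-150
```

```text
29.3 [513.3 128.   86.1] [179.99   0.    85.81] tcp lon 502.1 lat 166.6 [-0.53954815  0.23456091 -0.477704  ]
red rows 183 294 end top lon 502.2 lat 201.4 end bottom lon 502.1 lat 195.3
184 306 335 L lon 493.6 lat 200.8 R lon 511.4 lat 200.8 [48 67 64 64 63 64 63 62]
190 305 336 L lon 492.9 lat 197.1 R lon 512.1 lat 197.1 [52 60 58 61 61 61 61 62]
196 304 337 L lon 492.3 lat 193.4 R lon 512.8 lat 193.4 [ 61 226 167 133 133 133 133 132 133]
202 304 336 L lon 492.2 lat 189.6 R lon 512.2 lat 189.7 [ 69 132 132 133 132 131 132 132 130]
208 304 336 L lon 492.2 lat 185.8 R lon 512.3 lat 185.9 [ 69 131 131 130 131 131 131 131 131]
214 304 336 L lon 492.1 lat 182.0 R lon 512.3 lat 182.0 [ 47 131 131 130 131 130 129 129 129]
220 304 336 L lon 492.1 lat 178.1 R lon 512.4 lat 178.1 [ 47 130 130 130 130 129 129 129 128]
150 [ 67  68  69  59  28  51  67  65  66  69  71  71  72  68  59  64  59  39
  27  25  17   1 124 191 184 183 183 183 183 182 182 183 182 182 182 182
 182 182 182 181 182 182 182 182 183 169 128 105 107 108 107  89  94 157
 191 188 187 187 187 184 181 181 180 180 180]
160 [216 128  52  66  54  42  63  62  63  64  66  67  68  72  67  54  58  41
  27  24  20  10  42  69  65  65  65  65  66  65  66  67  67  67  68  66
  66  62 113 169 184 182 181 181 181 181 181 181 182 151 132 218 242 240
 240 239 239 239 239 239 239 239 239 239 239]
168 [ 60  63  59  43  25  40  62  60  61  62  64  65  66  69  63  53  60  44
  28  26  20   7  92 162 185 182 182 181 182 182 182 181 181 182 182 181
 180 181 181 181 181 181 181 180 181 181 180 181 183 150 158 232 241 240
 239 239 239 239 239 239 239 239 239 239 239]
```

Request:
apply_moves(targets=[[[0.4,-1.5,0],[0,0,0]],[[0.4,-1.5,-5],[0,0,0]],[[0.4,-1.5,-10],[0,0,0]],[[0.4,-1.5,-15],[0,0,0]],[[0.4,-1.5,-20],[0,0,0]],[[0.4,-1.5,-24],[0,0,0]],[[0.4,-1.5,-24],[0,0,0]]])

```text
time_s: 30.05
tool_pos: [0.513, 0.1264, 0.0613]
tool_rot: [-179.9, 0.1, 85.8]
force: [0.1, -0.2, -0.7]
grip_width: 0.0096
```

Request:
apply_moves(targets=[[[0,0,-4],[0,0,0]],[[0,0,-8],[0,0,0]],[[0,0,-11],[0,0,0]],[[0,0,-13],[0,0,0]],[[0,0,-14],[0,0,0]],[[0,0,-14],[0,0,0]]])

```text
time_s: 30.65
tool_pos: [0.5136, 0.1266, 0.0481]
tool_rot: [180.0, 0.0, 85.8]
force: [0.5, -0.7, -0.5]
grip_width: 0.0098
```

Request:
apply_moves(targets=[[[0,0,-0.5],[0,0,0]],[[0,0,-1],[0,0,0]],[[0,0,-1],[0,0,0]]])

```text
time_s: 30.95
tool_pos: [0.5139, 0.1267, 0.0479]
tool_rot: [180.0, -0.0, 85.8]
force: [-2.9, -0.5, 6.8]
grip_width: 0.0097
```

Request:
apply_moves(hand=30, targets=[[[0,0,0],[0,0,0]],[[0,0,0],[0,0,0]],[[0,0,0],[0,0,0]],[[0,0,0],[0,0,0]]])

```text
time_s: 31.35
tool_pos: [0.5135, 0.1266, 0.0469]
tool_rot: [-180.0, 0.0, 85.8]
force: [0.8, -0.0, 0.2]
grip_width: 0.0284
```

Request:
apply_moves(targets=[[[0,0,10],[0,0,0]],[[0,0,30],[0,0,0]],[[0,0,60],[0,0,0]],[[0,-20,80],[0,0,0]],[[0,-40,85],[0,0,0]],[[0,-60,85],[0,0,0]],[[0,-60,85],[0,0,0]],[[0,-60,85],[0,0,0]]])

```text
time_s: 32.15
tool_pos: [0.5131, 0.0661, 0.1316]
tool_rot: [-180.0, -0.0, 85.7]
force: [-0.4, -0.2, 0.4]
grip_width: 0.0301
```

Run:
```python
from h import *
o=env.get_obs();print(o["time_s"],o["tool_pos"]*1e3,o["tool_rot"],o["grip_width"])
p=shot("wrist","w8")
im=p["image"][40:300,200:540,::-1];cv2.imwrite("pics/w8c.png",cv2.resize(im,None,fx=2.3,fy=2.3,interpolation=cv2.INTER_CUBIC))
```

```text
32.15 [513.13813324  66.12460171 131.61223912] [-1.79957158e+02 -1.92093408e-02  8.57167661e+01] 0.030135629385957628
```

View pics/w8c.png

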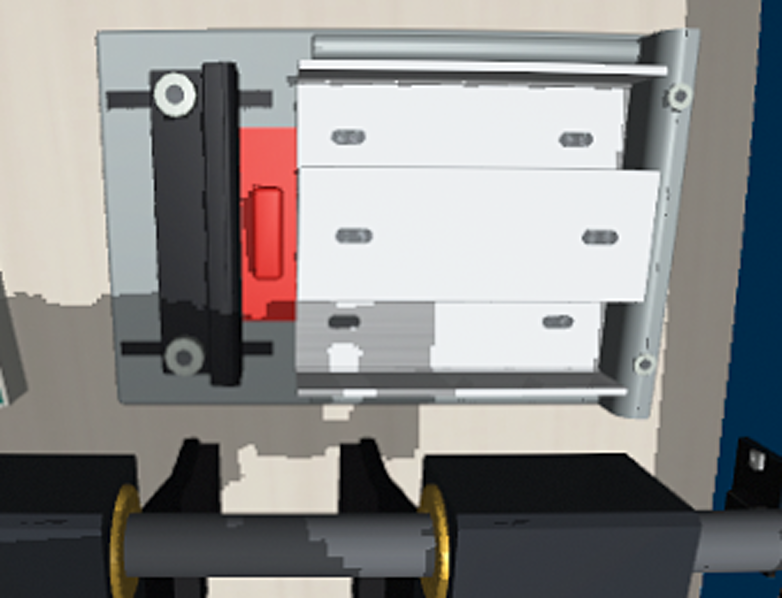

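The last view shows all three near ends level at column 297. C lies over both troughs and the red spacer stands between the stop and the channels, centred on the stop (midpoints at rows 224 and 223). The gripper is clear, so I'm handing in.

```bash
python3 -c "
from cell import env
print(env.sign_off(), env.get_obs()['time_s'])"
```

```text
the job is handed in; nothing more can be done
the job is handed in; nothing more can be done
```

The three channels are packed and interlocked in the cradle, with the red 20 mm spacer in the gap. I handed the job in at about 32 s of the 72 s allowed.

**Channels:** The two open-up channels went into the left and right lanes, and the inverted one was set over the middle. I pushed each against the far stop until the wrist force rose to about 11–14 N. The near ends then measured level to within about half a millimetre.

**Spacer:** Before choosing, I measured the gap to the near stop at about 23 mm in three views, so red was the thickest that would go in. It went down without jamming and stopped at floor height with about 7 N of contact force. The last picture shows it centred on the near stop.

**Checks that were off or not done:**
- **Inverted channel:** it sits about 2 mm left of the middle, inside its 5 mm of clearance.
- **Cradle position:** my camera estimates of its sideways position differed by 2–5 mm between views. I relied on finding the channel contact points instead.
- **Red spacer grip:** I gripped it about 7 mm off-centre on its tab and corrected for that when placing it.
- **Bystanders:** I did not measure the timer, slide box or jar afterwards. No move went near them and the wrist force never showed a knock.

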